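Pin a microscope stage home with a mallet

ROBOT

A 6-joint arm with a two-finger parallel gripper is mounted at the origin on the work surface. World frame = base frame: x ahead of the robot, y to its left, z up, the work surface at z = 0. Lengths are in m, angles in rad, forces in N, time in s.
With the tool pointing down it reaches from about 0.35 to 0.85 m from the base axis. Payload 8.1 kg.
Tool frame: the origin (TCP) lies midway between the tips of the shut fingers; the grasp point (between the pads) lies 19 mm behind it; z points along the fingers, y is the direction in which the jaws open and shut (so a half turn about z gives the same grasp; the last joint's range is limited). The gripper opens to 93 mm and grips with 3 to 60 N. Pads are 15 mm wide; open, the fingers measure 128 mm over their backs; the gripper's body (75 mm by 188 mm) begins 65 mm behind the grasp point.
Start: joints at [-1.323, 0.13, 1.488, -0, 1.523, -0.085], TCP at [0.196, -0.567, 0.219] pointing down, gripper open.
Joint ranges: [-2.96, 2.96], [-0.89, 2.26], [0.02, 2.5], [-1.34, 4.48], [0, 2.73], [-2.66, 2.66]. Speed limits (rad/s): [2.39, 2.39, 2.79, 3.14, 3.14, 3.14].

INTERFACE

Orientations are given as a rotation vector (axis times angle).
In Python, from plant import robot gives the robot as it stands. The module is installed in compiled form; this text tells all that it offers.
- The arm moves only by the shell command python3 -m pendant 'ROWS' [FORCE]. ROWS is JSON, a list of rows, each an object with "translation": the shift along the tool's x, y, z in mm, a list of three; "twist": the turn, a rotation vector about the tool's x, y, z in rad, a list of three; "grip": the opening, from -1 (shut) to 1 (fully open). A call has exactly 10 rows; each row shifts and turns the pose as measured when the row begins, along the tool's axes as they then stand; what a row does not reach is not made up. A row lasts 1/10 s, in which the tool goes at most 50 mm and 8.59 degrees, less where a joint would pass 70% of its speed; a pose out of reach is approached as far as the arm can. A call is refused whole if a number of a shift passes 50 or a number of a turn 0.15, either way. A call with a gripper value outside its range is refused whole. The fingers move at their own pace and stop on an object; FORCE is the grip in N (left out, the last holds). Time passes only in rows, so rows that do not move let the fingers close, or fill a call up. It gives the time, the measured TCP pose, the force and the opening at its end, in the units of the state.
- robot.read_state(): the state, without advancing time (a new reading comes with each control period).
- robot.read_camera(name): name is "side" or "top"; returns (picture, depth): 400x640x3 uint8, red, green, blue; 400x640 float32, m along the optical axis (not along the pixel's ray), 0 where there is no reading.
- robot.camera_info(name): a dict with "vertical_fov" (degrees; the focal length in pixels is half the picture's height over the tangent of half this angle, whatever the lens; pixels are square), "cx", "cy" (the principal point, pixels), "D" ([k1, k2, p1, p2, k3] as OpenCV has them; the pictures are not rectified), "cam_to_world" (4x4, takes a point from camera to world coordinates). Camera axes: x right, y up, looking along -z (the intrinsics and any distortion apply to the point x, -y, -z); pixel columns grow to the right and rows downward; lengths in m; the calibration is good to about 2 mm. A picture is of the moment at which its call begins. camera_info takes no time and is no camera call.
- robot.close_job(): hands the job in, once; it reports no verdict.
The state is a dict: "t": time; "q": joint angles; "dq": joint speeds; "joint_torque": joint torques, N m; "tool_pos": TCP position; "orientation": TCP orientation; "force": force on the tool from outside, world axes, zero at the start; "wrist_torque": the same for the moment, N m; "opening": finger opening in m.
Only numpy, scipy, OpenCV 4.12 (cv2) and the standard library are available. Lean on these libraries where they do the work, as an engineer would, in place of code of your own. Each camera call takes 0.05 s, during which the arm holds its last target. There are 200 camera calls.

TASK

Lock the microscope stage for transport: push the black sliding stage along its rails by the blue plate until it is fully home against the white end stop, then take the mallet and knock both brass-headed sprung pins fully down, one after the other, with brisk blows of it: do not press them in slowly or use the fingers. Then stand the mallet back upright on its head, wholly on the round green mat, setting it down rather than dropping it, and let go. Do not shift or knock over the other things on the bench.

Things in the scene. Friction and masses are not known exactly. Their poses are not given: they have to be found in the camera images.
- stage (a joint): travel of the black sliding stage (150 x 130 mm plate, 14 mm thick, top 46 mm above the table) along its rails, m: 0 = far from the stop, 0.090 = fully home against the white end stop block; starts at 0 to 0.040. It stays where it is left; it takes about 5 N to slide and stops hard at the end
- push_face (a point): centre of the outer face of the blue push plate (60 mm long, 8 thick, 38 to 88 mm above the table), 66 mm up, at the stage's end away from the stop. Axes are the rig's: +y is the way the stage slides home (push this face along +y), x runs along the face towards the amber shield. The fixed white base (top 20 mm, rails 32 mm above the table) reaches 50 to 95 mm beyond this face
- pin_left (a joint): how far the left sprung pin (the one nearer the white end stop) has been driven down, m: 0 = fully up, 0.024 = fully down with its head's underside on its aluminium collar; starts at 0 to 0.006. It resists with 6 N of friction plus a light spring (about 2.4 N at full depth) and stays where it is left; a brisk blow moves it at 0.03 m/s or more
- pin_right (a joint): the same for the right pin (the one nearer the blue push plate)
- pin_left_top (a point): top centre of the left pin's brass head (28 mm across, 10 thick), 92 mm above the table when up, 68 when fully down; rig's axes; moves with stage and pin. The pins stand 84 mm apart along rig y. Nothing taller lies within 80 mm on their -x side; on the +x side the shield (100 mm away) reaches 97 mm above the table and the blue plate (starting 43 mm along x) 88 mm
- pin_right_top (a point): the same for the right pin
- mallet_head (a point): centre of the mallet's head: an upright black rubber cylinder with a red middle, 52 mm across and 64 mm tall, both ends flat striking faces; it starts standing on one face on the green mat, so this point is 37 mm above the table. The wooden handle runs level from it along this frame's -x, out to 158 mm from this point, 20 mm wide and 22 mm tall, its centre line at this point's height. The mallet weighs about 0.35 kg, nearly all of it in the head
- mallet: the mallet as a whole; its origin is the centre of the head's lower face, 32 mm below mallet_head, with the same axes
- mat_top (a point): centre of the top of the round green mat, fixed, 120 mm across and 5 mm thick
- carrier: bystander: white U-shaped plate carrier, 100 x 90 x 56 mm, loose; origin under its centre
- objective: bystander: steel objective lens standing, 38 mm across, 62 mm tall; origin under its centre
- bottle: bystander: amber jar with blue cap, 60 mm across, 130 mm tall; origin under its centre
- eyepiece: bystander: black eyepiece standing, 44 mm across, 66 mm tall; origin under its centre
There are look-alikes about, which are no part of the job. What is shaped like the mallet but purple is not meant.

How it is judged:
On the way, in this order (a step that is already met when the one before it is completed fails the run):
1. the stage is pushed home, within 4 mm of its stop (value of joint stage above 0.086 m), for 0.2 s.
2. the mallet is picked up (head 40 mm or more above its resting height) (height (world z) of mallet_head above 0.077 m), for 0.2 s.
3. a pin is struck: it moves down under the mallet at over 0.03 m/s (((velocity of joint pin_left above 0.03 m/s and contact force between mallet and pin_left above 1 N) or (velocity of joint pin_right above 0.03 m/s and contact force between mallet and pin_right above 1 N))).
4. one pin is fully down (within 3 mm) with the stage home (value of joint stage above 0.086 m and value of joint any of pin_left, pin_right above 0.021 m), for 0.1 s.
5. the other pin is struck: it moves down under the mallet at over 0.03 m/s (((velocity of joint pin_left above 0.03 m/s and contact force between mallet and pin_left above 1 N) or (velocity of joint pin_right above 0.03 m/s and contact force between mallet and pin_right above 1 N))).
6. both pins are fully down (within 3 mm) with the stage home (value of joint stage above 0.086 m and value of joint each of pin_left, pin_right above 0.021 m), for 0.1 s.
At the end, for the whole second after the job is handed in: The stage is within 4 mm of its stop, both pins are within 3 mm of fully down, and the mallet stands at rest on its head (within 0.12 rad of upright), released, with its head's centre within 34 mm of the green mat's centre, so that the whole head is on the mat (all of step 6 and horizontal distance between mallet_head and mat_top below 0.034 m and angle between mallet_head's own z axis and vertical below 0.12 rad and height (world z) of mallet_head below 0.042 m and linear speed of mallet below 0.03 m/s); the robot touches nothing.
It fails at once if a locking pin is touched by the fingers or the arm in place of the mallet (contact force between any of the fingers, the arm and pin_left above 1 N or contact force between any of the fingers, the arm and pin_right above 1 N).
It fails at once if a bystander (white carrier, objective, jar, eyepiece) is moved by more than 30 mm (distance of any of carrier, objective, bottle, eyepiece from where it was at the start of the episode above 0.03 m).
It fails at once if a standing bystander is knocked over (angle between any of objective, bottle, eyepiece, carrier's own z axis and vertical above 0.5 rad).
It fails at once if the mallet is dropped or thrown: falling free more than about 35 mm above its resting height (contact force between the fingers and mallet below 0.05 N and height (world z) of mallet_head above 0.072 m and linear speed of mallet above 0.35 m/s).
It also fails if it takes over 61 s, if anything falls off the work surface, if the arm or the gripper's body presses on something with over 40 N, if the wrist force passes 120 N, or if a joint passes its speed limit or range.

## Working session

There is one attempt and no reset: what is moved stays moved. The work goes in short steps, Python scripts to look and compute and a shell command to move; the robot and the scene stay as the last step left them, time stands still between calls to the robot, and variables do not carry over. Pictures are saved under pics/ and viewed, about 8 in all and at most 12, crops included, and the job is handed in when it is done.

```bash
mkdir -p pics; cat > h.py <<'E'
import numpy as np, cv2
from plant import robot
from scipy.spatial.transform import Rotation as R
def cam(n):
    i=robot.camera_info(n); f=200/np.tan(np.radians(i["vertical_fov"])/2)
    return np.array([[f,0,i["cx"]],[0,f,i["cy"]],[0,0,1]]),np.array(i["D"],float),np.array(i["cam_to_world"])
def rays(n,px):
    K,D,T=cam(n); p=cv2.undistortPoints(np.array(px,float).reshape(-1,1,2),K,D).reshape(-1,2)
    d=np.c_[p[:,0],-p[:,1],-np.ones(len(p))]
    return T[:3,3],d@T[:3,:3].T
def onz(n,px,z):
    o,d=rays(n,px); return o+d*((z-o[2])/d[:,2])[:,None]
def cloud(n,depth):
    v,u=np.mgrid[:400,:640]; o,d=rays(n,np.c_[u.ravel(),v.ravel()])
    return (o+d*depth.reshape(-1,1)).reshape(400,640,3)
def snap(n,name):
    a,d=robot.read_camera(n); cv2.imwrite(f"pics/{name}.png",a[:,:,::-1]); np.savez(f"pics/{name}.npz",a=a,d=d); return a,d
E
python3 - <<'E'
from h import *
a,d=snap("top","t0"); b,e=snap("side","s0")
for n in("top","side"): print(cam(n)[2][:3,3].round(3))
s=robot.read_state(); print(s["t"],s["tool_pos"],s["orientation"],s["opening"],R.from_rotvec(s["orientation"]).as_matrix().round(3))
E
```

```text
[0.279 0.008 1.186]
[0.161 0.769 0.582]
0.1 [ 0.19588543 -0.56658045  0.21770301] [-3.09657316e+00 -5.20041555e-01  2.14373755e-04] 0.09288236338157593 [[ 0.945  0.327 -0.   ]
 [ 0.327 -0.945  0.002]
 [ 0.    -0.002 -1.   ]]
```

View pics/t0.png

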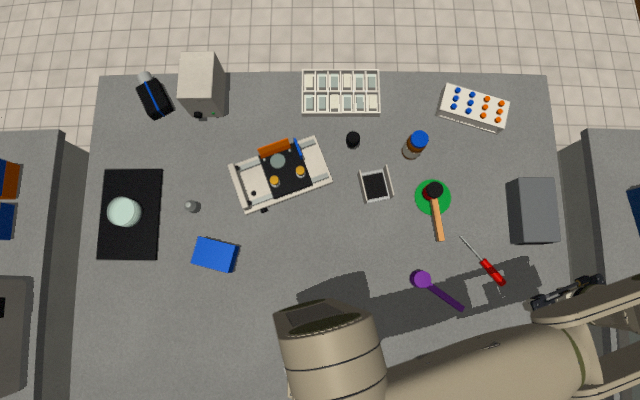

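View pics/s0.png

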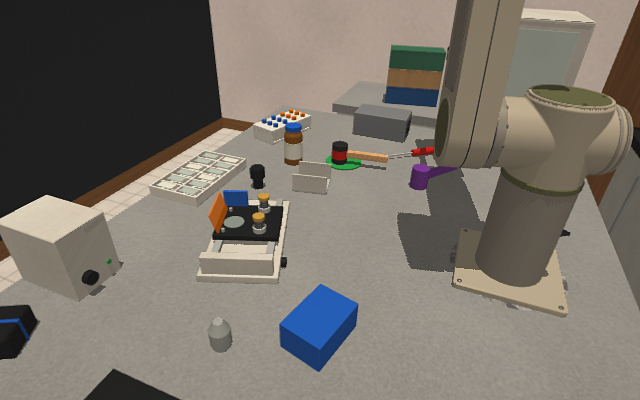

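The top view shows the rig at about (280,175), with the blue plate at (298,147), brass pins at (274,181) left and (300,172) right, and the white stop at the left end near (240,190). Possible mallets:
- the black/red head with a wooden handle on the green mat, (433,190)
- the purple look-alike, (422,280)
- the red screwdriver, (490,268)

Other blue things are the box at (215,253) and the cap at (418,138). I choose the mallet on the green mat and the blue plate on the rig. I'll check both in a crop and measure them.

```bash
python3 - <<'E'
from h import *
z=np.load("pics/t0.npz"); a,d=z["a"],z["d"]
c=cv2.resize(a[120:250,220:460],None,fx=3.3,fy=3.3,interpolation=cv2.INTER_CUBIC); cv2.imwrite("pics/c0.png",c[:,:,::-1])
P=cloud("top",d)
hsv=cv2.cvtColor(a,cv2.COLOR_RGB2HSV).astype(int)
H,S,V=hsv[...,0],hsv[...,1],hsv[...,2]
def rep(nm,m,box,zz=None):
    x0,x1,y0,y1=box; k=np.zeros_like(m); k[y0:y1,x0:x1]=m[y0:y1,x0:x1]
    n,l,st,ce=cv2.connectedComponentsWithStats(k.astype(np.uint8))
    for i in range(1,n):
        if st[i,4]>12:
            q=P[l==i]; print(nm,st[i],ce[i].round(1),"med",np.median(q,0).round(4),"min",q.min(0).round(3),"max",q.max(0).round(3))
rep("blue",(H>100)&(H<130)&(S>120),(285,320,130,170))
rep("brass",(H>12)&(H<28)&(S>120)&(V>120),(260,315,155,195))
rep("green",(H>45)&(H<75)&(S>120),(405,460,170,225))
rep("wood",(H>8)&(H<25)&(S>80)&(V>120),(420,455,190,250))
rep("blackhead",(V<60),(415,450,170,205))
rep("amber",(H>3)&(H<15)&(S>150),(250,300,130,165))
rep("white",(S<50)&(V>150),(222,335,130,215))
rep("eye",(V<60),(340,365,125,150))
E
```

```text
blue [294 138   9  22  75] [297.7 148.6] med [0.6406 0.0772 0.0853] min [0.616 0.065 0.002] max [0.695 0.09  0.093]
brass [296 166   8   9  62] [299.6 169.9] med [0.5696 0.0687 0.0883] min [0.279 0.008 0.078] max [0.582 0.081 1.186]
brass [270 176   9   9  62] [273.6 179.7] med [0.5391 0.1474 0.0871] min [0.279 0.008 0.058] max [0.552 0.159 1.186]
green [415 179  36  36 608] [432.1 197.8] med [ 0.4953 -0.3425  0.0047] min [ 0.279 -0.414 -0.005] max [0.563 0.008 1.186]
wood [432 198  13  43 260] [437.9 219.6] med [ 0.4222 -0.355   0.0473] min [ 0.279 -0.381 -0.001] max [0.49  0.008 1.186]
blackhead [426 182  17  16 218] [433.9 189.5] med [ 0.5141 -0.3415  0.0683] min [ 0.491 -0.369  0.053] max [ 0.538 -0.318  0.076]
amber [257 138  34  21 274] [274.1 148.5] med [0.6442 0.1511 0.065 ] min [ 0.279  0.008 -0.007] max [0.702 0.214 1.186]
white [ 240  135   93   79 1974] [286.  176.1] med [0.5627 0.0939 0.0196] min [ 0.279 -0.03  -0.005] max [0.714 0.266 1.186]
white [235 156  25  13 173] [248.2 162.1] med [0.6126 0.2386 0.0222] min [ 0.591  0.203 -0.005] max [0.641 0.288 0.036]
white [227 163  21  46 294] [236.9 185.4] med [0.5288 0.264  0.0637] min [ 0.279  0.008 -0.005] max [0.619 0.315 1.186]
eye [346 132  14  17 189] [352.4 139.6] med [ 0.6751 -0.0941  0.0628] min [ 0.66  -0.116 -0.004] max [ 0.702 -0.074  0.07 ]
```

View pics/c0.png

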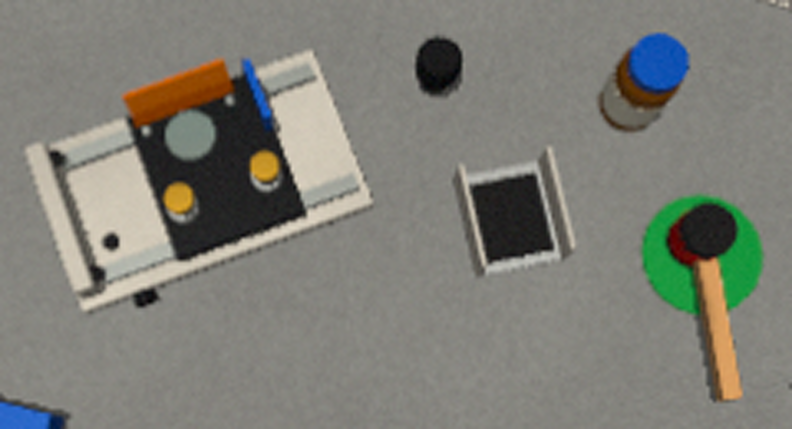

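The crop confirms both choices: the blue plate stands on the black stage next to the amber shield, and the black/red mallet with the wooden handle sits on the green mat. Next, the precise geometry by ray casting.

```bash
cat > geo.py <<'E'
from h import *
def masks(a):
    hsv=cv2.cvtColor(a,cv2.COLOR_RGB2HSV).astype(int); return hsv[...,0],hsv[...,1],hsv[...,2]
def pick(m,box):
    x0,x1,y0,y1=box; k=np.zeros(m.shape,np.uint8); k[y0:y1,x0:x1]=m[y0:y1,x0:x1]
    n,l,st,ce=cv2.connectedComponentsWithStats(k); i=1+st[1:,4].argmax(); v,u=np.where(l==i); return np.c_[u,v]
E
python3 - <<'E'
from geo import *
z=np.load("pics/t0.npz"); a,d=z["a"],z["d"]; H,S,V=masks(a)
br=(H>12)&(H<28)&(S>120)&(V>120)
pins=[]
for nm,b in(("L",(262,285,165,190)),("R",(290,312,160,178))):
    p=pick(br,b); q=onz("top",p,0.089); (c,r)=cv2.minEnclosingCircle(q[:,:2].astype(np.float32)); print(nm,q.mean(0).round(4),c,r,"depth z",np.median(cloud("top",d)[p[:,1],p[:,0],2])); pins.append(q.mean(0)[:2])
v=pins[0]-pins[1]; print("gap",np.linalg.norm(v),"rig yaw deg",np.degrees(np.arctan2(-v[0],v[1])))
ey=v/np.linalg.norm(v); ex=np.array([ey[1],-ey[0]]); 
p=pick((H>100)&(H<130)&(S>120),(285,320,130,170)); q=onz("top",p,0.088)[:,:2]-pins[1]
xy=np.c_[q@ex,q@ey]; print("plate rel R pin (rig) min/max",xy.min(0),xy.max(0))
g=pick((H>45)&(H<75)&(S>120),(405,460,170,225)); hull=cv2.convexHull(onz("top",g,0.005)[:,:2].astype(np.float32)); print("mat",cv2.minEnclosingCircle(hull))
w=pick((H>8)&(H<25)&(S>80)&(V>120),(420,455,190,250)); q=onz("top",w,0.048)[:,:2]
vx,vy,x0,y0=cv2.fitLine(q.astype(np.float32),cv2.DIST_HUBER,0,.01,.01).ravel(); print("handle dir",vx,vy,"at",x0,y0,"yaw",np.degrees(np.arctan2(vy,vx)),"ends",q[q[:,0].argmin()],q[q[:,0].argmax()])
h=pick(V<60,(415,450,170,205)); q=onz("top",h,0.069)[:,:2]; print("head",cv2.minEnclosingCircle(q.astype(np.float32)),q.mean(0))
E
```

```text
L [0.5394 0.1477 0.089 ] (0.539680004119873, 0.14804421365261078) 0.013729322701692581 depth z 0.08714006624144655
R [0.5696 0.0697 0.089 ] (0.5693829655647278, 0.06864877045154572) 0.013896486721932888 depth z 0.0882829657720674
gap 0.08361793410636094 rig yaw deg 21.217101713786782
plate rel R pin (rig) min/max [ 0.03066778 -0.02445889] [ 0.10126898 -0.01264499]
mat ((0.5026196837425232, -0.35493239760398865), 0.0593901127576828)
handle dir 0.9907531 0.13567692 at 0.42311004 -0.35493413 yaw 7.7977643 ends [ 0.36010381 -0.3707302 ] [ 0.49065029 -0.35265071]
head ((0.5117251873016357, -0.341241717338562), 0.02760433778166771) [ 0.51340531 -0.34099134]
```

```bash
python3 -m pendant '[{"translation":[0,0,0],"twist":[0,0,-0.037],"grip":-1},{"translation":[40,-24,0],"twist":[0,0,0],"grip":-1},{"translation":[40,-24,0],"twist":[0,0,0],"grip":-1},{"translation":[40,-24,0],"twist":[0,0,0],"grip":-1},{"translation":[40,-24,0],"twist":[0,0,0],"grip":-1},{"translation":[40,-24,0],"twist":[0,0,0],"grip":-1},{"translation":[40,-24,0],"twist":[0,0,0],"grip":-1},{"translation":[40,-24,0],"twist":[0,0,0],"grip":-1},{"translation":[40,-24,0],"twist":[0,0,0],"grip":-1},{"translation":[40,-24,0],"twist":[0,0,0],"grip":-1}]' 60
cat > go.py <<'E'
import sys; from h import *
s=robot.read_state(); M=R.from_rotvec(s["orientation"]).as_matrix(); t=np.array([float(v) for v in sys.argv[1:4]])
print("t",s["t"],"pos",np.round(s["tool_pos"],4),"tool shift mm",(M.T@(t-s["tool_pos"])*1000).round(1),"yaw",np.degrees(np.arctan2(M[1,0],M[0,0])).round(2),"zdir",M[:,2].round(3),"F",np.round(s["force"],1),"open",s["opening"])
E
python3 go.py 0.662 0.033 0.218
```

```text
t: 1.1
tool_pos: [0.4566, -0.2252, 0.2127]
orientation: [-3.082, -0.561, 0.006]
force: [-0.1, -0.3, 0.4]
opening: 0.0177
t 1.1 pos [ 0.4566 -0.2252  0.2127] tool shift mm [ 283.3 -169.2   -4.2] yaw 20.65 zdir [-0.005  0.008 -1.   ] F [-0.1 -0.3  0.4] open 0.017696988606729726
```

```bash
python3 -m pendant '[{"translation":[40,-24,0],"twist":[0,0,-0.01],"grip":-1},{"translation":[40,-24,0],"twist":[0,0,0],"grip":-1},{"translation":[40,-24,0],"twist":[0,0,0],"grip":-1},{"translation":[40,-24,0],"twist":[0,0,0],"grip":-1},{"translation":[40,-24,0],"twist":[0,0,0],"grip":-1},{"translation":[40,-24,0],"twist":[0,0,0],"grip":-1},{"translation":[40,-24,0],"twist":[0,0,0],"grip":-1},{"translation":[0,0,0],"twist":[0,0,0],"grip":-1},{"translation":[0,0,40],"twist":[0,0,0],"grip":-1},{"translation":[0,0,40],"twist":[0,0,0],"grip":-1}]' 
python3 go.py 0.662 0.033 0.055
```

```text
t: 2.1
tool_pos: [0.667, 0.0536, 0.1327]
orientation: [-3.077, -0.591, -0.002]
force: [0.1, 0.0, -0.9]
opening: 0.0008
t 2.1 pos [0.667  0.0536 0.1327] tool shift mm [-12.5  17.9  77.5] yaw 21.73 zdir [-0.     0.009 -1.   ] F [ 0.1  0.  -0.9] open 0.0008292569053130962
```

```bash
python3 -m pendant '[{"translation":[-12,22,0],"twist":[0,0,0.01],"grip":-1},{"translation":[0,0,30],"twist":[0,0,0],"grip":-1},{"translation":[0,0,30],"twist":[0,0,0],"grip":-1},{"translation":[0,0,15],"twist":[0,0,0],"grip":-1},{"translation":[0,-12,0],"twist":[0,0,0],"grip":-1},{"translation":[0,-12,0],"twist":[0,0,0],"grip":-1},{"translation":[0,-12,0],"twist":[0,0,0],"grip":-1},{"translation":[0,-12,0],"twist":[0,0,0],"grip":-1},{"translation":[0,-12,0],"twist":[0,0,0],"grip":-1},{"translation":[0,-12,0],"twist":[0,0,0],"grip":-1}]' 
python3 - <<'E'
from geo import *
a,d=snap("top","t1"); b,e=snap("side","s1")
i=np.hstack([cv2.resize(a[100:230,210:360],(450,390)),cv2.resize(b[150:300,170:310],(364,390))]); cv2.imwrite("pics/m1.png",i[:,:,::-1])
E
python3 go.py 0.662 0.033 0.055
```

```text
t: 3.1
tool_pos: [0.6312, 0.095, 0.0511]
orientation: [-3.085, -0.574, 0.012]
force: [1.2, -6.3, -5.5]
opening: 0.0006
t 3.2 pos [0.631  0.097  0.0516] tool shift mm [ 5.7 70.8 -3.9] yaw 21.16 zdir [-0.008  0.004 -1.   ] F [1.5 1.  0.3] open 0.0005932181257570008
```

View pics/m1.png

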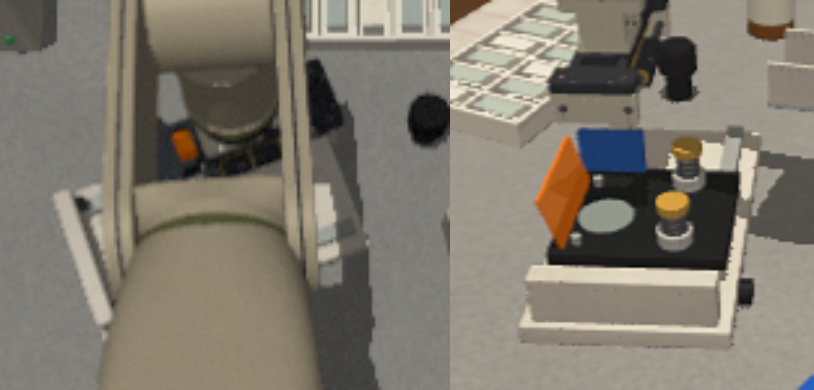

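The picture shows the blue plate in contact with the fingers and the stage moving towards the white stop, with some gap left. The wrist reads about 6 N, which fits. I'll keep pushing gently.

```bash
python3 -m pendant '[{"translation":[0,-7,0],"twist":[0,0,0],"grip":-1},{"translation":[0,-7,0],"twist":[0,0,0],"grip":-1},{"translation":[0,-7,0],"twist":[0,0,0],"grip":-1},{"translation":[0,-7,0],"twist":[0,0,0],"grip":-1},{"translation":[0,-5,0],"twist":[0,0,0],"grip":-1},{"translation":[0,-5,0],"twist":[0,0,0],"grip":-1},{"translation":[0,-5,0],"twist":[0,0,0],"grip":-1},{"translation":[0,-5,0],"twist":[0,0,0],"grip":-1},{"translation":[0,-5,0],"twist":[0,0,0],"grip":-1},{"translation":[0,-5,0],"twist":[0,0,0],"grip":-1}]' 
python3 go.py 0.662 0.033 0.055
```

```text
t: 4.2
tool_pos: [0.6201, 0.1296, 0.0572]
orientation: [3.056, 0.563, 0.013]
force: [9.2, -21.0, -9.0]
opening: 0.0003
t 4.2 pos [0.6201 0.1296 0.0572] tool shift mm [  4.7 105.1   5.9] yaw 20.87 zdir [ 0.014 -0.032 -0.999] F [  9.2 -21.   -9. ] open 0.00034883368413608686
```

```bash
python3 -m pendant '[{"translation":[0,-5,0],"twist":[0,0,0],"grip":-1},{"translation":[0,-5,0],"twist":[0,0,0],"grip":-1},{"translation":[0,-5,0],"twist":[0,0,0],"grip":-1},{"translation":[0,0,0],"twist":[0,0,0],"grip":-1},{"translation":[0,15,0],"twist":[0,0,0],"grip":-1},{"translation":[0,20,0],"twist":[0,0,0],"grip":-1},{"translation":[0,0,-40],"twist":[0,0,0],"grip":1},{"translation":[0,0,-40],"twist":[0,0,0],"grip":1},{"translation":[0,0,-40],"twist":[0,0,0],"grip":1},{"translation":[0,0,-30],"twist":[0,0,0],"grip":1}]' 
python3 go.py 0.46 -0.348 0.20
```

```text
t: 5.2
tool_pos: [0.6285, 0.1004, 0.2136]
orientation: [3.039, 0.552, 0.016]
force: [0.5, -0.4, -0.2]
opening: 0.0279
t 5.2 pos [0.6285 0.1004 0.2136] tool shift mm [-315.4  359.2   32.7] yaw 20.59 zdir [ 0.02  -0.05  -0.999] F [ 0.5 -0.4 -0.2] open 0.027917290645866042
```

```bash
cat > go.py <<'E'
import sys; from h import *
s=robot.read_state(); M=R.from_rotvec(s["orientation"]).as_matrix(); a=[float(v) for v in sys.argv[1:]]; t=np.array(a[:3]); y=np.radians(a[3])
T=np.array([[np.cos(y),np.sin(y),0],[np.sin(y),-np.cos(y),0],[0,0,-1]])
print("t",round(s["t"],2),"pos",np.round(s["tool_pos"],4),"shift now-axes",(M.T@(t-s["tool_pos"])*1000).round(1),"shift target-axes",(T.T@(t-s["tool_pos"])*1000).round(1),"twist",R.from_matrix(M.T@T).as_rotvec().round(4),"zdir",M[:,2].round(3),"F",np.round(s["force"],1),"Tq",np.round(s["wrist_torque"],2),"open",round(s["opening"],4),"q",np.round(s["q"],2))
E
python3 go.py 0.4709 -0.3484 0.20 7.8
python3 - <<'E'
from geo import *
b,e=snap("side","s2"); H,S,V=masks(b)
P=cloud("side",e); br=(H>12)&(H<28)&(S>120)&(V>100)
ex=np.array([.932,.362]);ey=np.array([-.362,.932])
k=np.zeros(br.shape,np.uint8);k[180:260,230:300]=br[180:260,230:300]
n,l,st,ce=cv2.connectedComponentsWithStats(k)
for i in range(1,n):
    if st[i,4]>15: q=np.median(P[l==i],0); print(st[i],q.round(4),"rig",q[:2]@ex,q[:2]@ey)
print("old rig L",np.array([.5394,.1477])@ex,np.array([.5394,.1477])@ey)
cv2.imwrite("pics/m2.png",cv2.resize(b[150:300,170:320],(700,700))[:,:,::-1])
E
```

```text
t 5.2 pos [0.6285 0.1004 0.2136] shift now-axes [-305.3  363.4   33. ] shift target-axes [-217.   423.2   13.6] twist [ 0.0536 -0.0069  0.2232] zdir [ 0.02  -0.05  -0.999] F [ 0.5 -0.4 -0.2] Tq [0.04 0.02 0.01] open 0.0279 q [ 0.11  0.22  1.4  -0.05  1.51  1.32]
[253 210  12  10  93] [0.539  0.148  0.0889] rig 0.555889840058279 -0.057179422855469314
[246 233  14  11 126] [0.51   0.226  0.0879] rig 0.5571511194398807 0.026054760806796057
old rig L 0.5561882 -0.057606399999999974
```

View pics/m2.png

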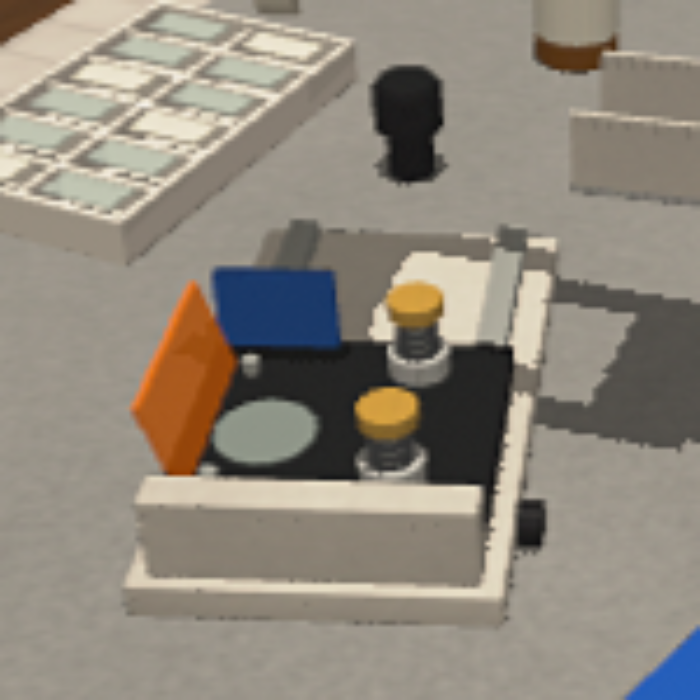

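The picture shows the stage against the stop block, with both pins still up. The pins have shifted 84 mm, and the push ended at about 23 N, so the stage looks home. I'll confirm that from the top camera on the way to the mallet.

```bash
python3 -m pendant '[{"translation":[0,0,0],"twist":[0.027,-0.003,0.112],"grip":1},{"translation":[0,0,0],"twist":[0.027,-0.003,0.112],"grip":1},{"translation":[-22,42,0],"twist":[0,0,0],"grip":1},{"translation":[-22,42,0],"twist":[0,0,0],"grip":1},{"translation":[-22,42,0],"twist":[0,0,0],"grip":1},{"translation":[-22,42,0],"twist":[0,0,0],"grip":1},{"translation":[-22,42,0],"twist":[0,0,0],"grip":1},{"translation":[-22,42,0],"twist":[0,0,0],"grip":1},{"translation":[-22,42,0],"twist":[0,0,0],"grip":1},{"translation":[-22,42,0],"twist":[0,0,0],"grip":1}]'
python3 - <<'E'
from geo import *
a,d=snap("top","t3"); H,S,V=masks(a); br=(H>12)&(H<28)&(S>120)&(V>120)
ex=np.array([.932,.362]);ey=np.array([-.362,.932])
k=np.zeros(br.shape,np.uint8);k[150:215,235:315]=br[150:215,235:315]
n,l,st,ce=cv2.connectedComponentsWithStats(k)
for i in range(1,n):
    if st[i,4]>15:
        v,u=np.where(l==i); q=onz("top",np.c_[u,v],.089)[:,:2]; c,r=cv2.minEnclosingCircle(q.astype(np.float32)); print(q.mean(0).round(4),np.round(c,4),r,"rig",(q.mean(0)@ex).round(4),(q.mean(0)@ey).round(4))
cv2.imwrite("pics/m3.png",cv2.resize(a[125:225,215:345],(780,600),interpolation=cv2.INTER_CUBIC)[:,:,::-1])
E
python3 go.py 0.4709 -0.3484 0.018 7.8
```

```text
t: 6.25
tool_pos: [0.5045, -0.2625, 0.2288]
orientation: [-3.128, -0.223, -0.056]
force: [0.6, -0.6, -0.5]
opening: 0.0926
[0.6135 0.2244] [0.6123 0.2216] 0.04777995124459267 rig 0.653 -0.013
[0.5418 0.1429] [0.5415 0.1436] 0.013988129794597626 rig 0.5567 -0.0629
[0.5117 0.2212] [0.5113 0.2214] 0.013583722524344921 rig 0.557 0.021
t 6.3 pos [ 0.5016 -0.2694  0.2286] shift now-axes [-48.4  73.9 209.2] shift target-axes [-41.2  74.1 210.6] twist [ 0.0006 -0.0337  0.0018] zdir [ 0.033  0.004 -0.999] F [-2.9 -4.1  0. ] Tq [-0.14  0.13 -0.06] open 0.093 q [-0.6   0.02  1.59  0.02  1.51  0.83]
```

View pics/m3.png

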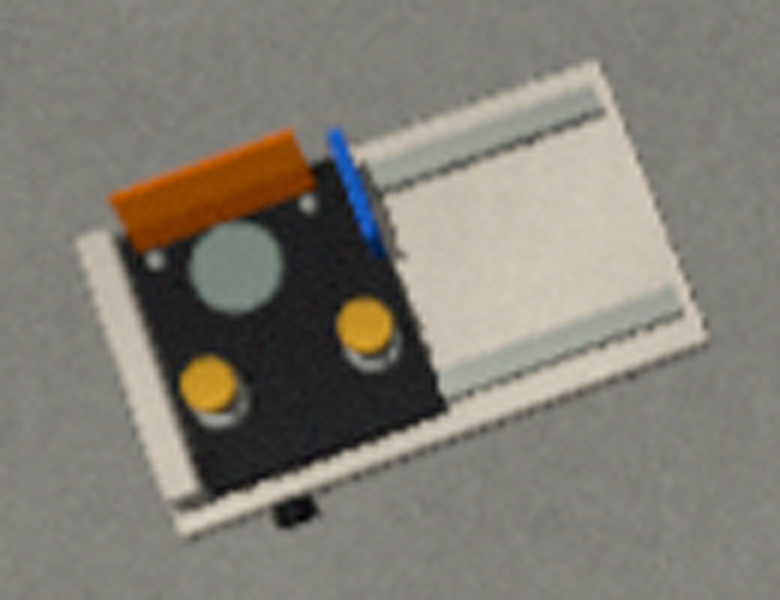

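The top crop shows the black stage tight against the white block with no gap. The last three push rows (15 mm commanded) also moved nothing, so the stage is home. Pins are now at L (0.5117, 0.2212) and R (0.5418, 0.1429). Next, the mallet.

```bash
python3 -m pendant '[{"translation":[0,0,0],"twist":[0.001,-0.034,0.002],"grip":1},{"translation":[-20,37,0],"twist":[0,0,0],"grip":1},{"translation":[-20,37,0],"twist":[0,0,0],"grip":1},{"translation":[0,0,0],"twist":[0,0,0],"grip":1},{"translation":[0,0,35],"twist":[0,0,0],"grip":1},{"translation":[0,0,35],"twist":[0,0,0],"grip":1},{"translation":[0,0,30],"twist":[0,0,0],"grip":1},{"translation":[0,0,20],"twist":[0,0,0],"grip":1},{"translation":[0,0,0],"twist":[0,0,0],"grip":1},{"translation":[0,0,0],"twist":[0,0,0],"grip":1}]'
python3 go.py 0.4709 -0.3484 0.018 7.8
```

```text
t: 7.3
tool_pos: [0.4747, -0.3563, 0.1143]
orientation: [3.128, 0.207, 0.022]
force: [-1.2, -0.2, 0.3]
opening: 0.0933
t 7.3 pos [ 0.4747 -0.3563  0.1143] shift now-axes [-4.1 -9.  96.2] shift target-axes [-2.7 -8.3 96.3] twist [ 0.0076 -0.0136 -0.0042] zdir [ 0.015 -0.006 -1.   ] F [-1.2 -0.2  0.3] Tq [-0.01  0.01 -0.04] open 0.0933 q [-0.73  0.17  1.64  0.01  1.32  0.7 ]
```

```bash
python3 -m pendant '[{"translation":[-3,-8,0],"twist":[0.007,-0.013,-0.004],"grip":1},{"translation":[0,0,0],"twist":[0,0,0],"grip":1},{"translation":[0,0,25],"twist":[0,0,0],"grip":1},{"translation":[0,0,25],"twist":[0,0,0],"grip":1},{"translation":[0,0,20],"twist":[0,0,0],"grip":1},{"translation":[0,0,15],"twist":[0,0,0],"grip":1},{"translation":[0,0,5],"twist":[0,0,0],"grip":1},{"translation":[0,0,0],"twist":[0,0,0],"grip":1},{"translation":[0,0,0],"twist":[0,0,0],"grip":1},{"translation":[0,0,0],"twist":[0,0,0],"grip":1}]'
python3 go.py 0.4709 -0.3484 0.018 7.8
```

```text
t: 8.3
tool_pos: [0.4796, -0.3537, 0.0366]
orientation: [3.118, 0.217, 0.024]
force: [0.6, 0.6, -0.2]
opening: 0.0932
t 8.3 pos [ 0.4796 -0.3537  0.0366] shift now-axes [-8.1 -6.7 18.4] shift target-axes [-7.9 -6.4 18.6] twist [ 0.0166 -0.0145  0.0025] zdir [ 0.017 -0.014 -1.   ] F [ 0.6  0.6 -0.2] Tq [0.02 0.03 0.04] open 0.0932 q [-0.72  0.26  1.69  0.    1.17  0.71]
```

```bash
python3 -m pendant '[{"translation":[-8,-6,0],"twist":[0.016,-0.014,0.002],"grip":1},{"translation":[-1,-1,8],"twist":[0,0,0],"grip":1},{"translation":[0,0,8],"twist":[0,0,0],"grip":1},{"translation":[0,0,4],"twist":[0,0,0],"grip":1},{"translation":[0,0,0],"twist":[0,0,0],"grip":1},{"translation":[0,0,0],"twist":[0,0,0],"grip":1},{"translation":[0,0,0],"twist":[0,0,0],"grip":1},{"translation":[0,0,0],"twist":[0,0,0],"grip":1},{"translation":[0,0,0],"twist":[0,0,0],"grip":1},{"translation":[0,0,0],"twist":[0,0,0],"grip":1}]'
python3 go.py 0.4709 -0.3484 0.018 7.8
```

```text
t: 9.3
tool_pos: [0.4699, -0.3484, 0.0166]
orientation: [3.133, 0.214, 0.002]
force: [0.7, 0.1, 0.2]
opening: 0.093
t 9.3 pos [ 0.4699 -0.3484  0.0166] shift now-axes [ 1.   0.1 -1.4] shift target-axes [ 1.   0.1 -1.4] twist [ 0.0014 -0.0012  0.0002] zdir [ 0.001 -0.001 -1.   ] F [0.7 0.1 0.2] Tq [-0.04  0.03 -0.02] open 0.093 q [-0.73  0.28  1.71 -0.    1.15  0.71]
```

```bash
python3 -m pendant '[{"translation":[0,0,0],"twist":[0,0,0],"grip":-1},{"translation":[0,0,0],"twist":[0,0,0],"grip":-1},{"translation":[0,0,0],"twist":[0,0,0],"grip":-1},{"translation":[0,0,0],"twist":[0,0,0],"grip":-1},{"translation":[0,0,0],"twist":[0,0,0],"grip":-1},{"translation":[0,0,0],"twist":[0,0,0],"grip":-1},{"translation":[0,0,0],"twist":[0,0,0],"grip":-1},{"translation":[0,0,0],"twist":[0,0,0],"grip":-1},{"translation":[0,0,0],"twist":[0,0,0],"grip":-1},{"translation":[0,0,0],"twist":[0,0,0],"grip":-1}]' 60
python3 go.py 0.4709 -0.3484 0.200 21.2
```

```text
t: 10.3
tool_pos: [0.4701, -0.3487, 0.017]
orientation: [3.132, 0.214, 0.003]
force: [-1.1, 0.5, 0.5]
opening: 0.0194
t 10.3 pos [ 0.4701 -0.3487  0.017 ] shift now-axes [   1.2    0.2 -183. ] shift target-axes [   0.9   -0.  -183. ] twist [ 0.0023 -0.0014 -0.2337] zdir [ 0.002 -0.002 -1.   ] F [-1.1  0.5  0.5] Tq [0.11 0.23 0.05] open 0.0194 q [-0.73  0.27  1.71 -0.    1.15  0.71]
```

```bash
python3 -m pendant '[{"translation":[0,0,-10],"twist":[0,0,0],"grip":-1},{"translation":[0,0,-20],"twist":[0,0,0],"grip":-1},{"translation":[0,0,-25],"twist":[0,0,0],"grip":-1},{"translation":[0,0,-30],"twist":[0,0,0],"grip":-1},{"translation":[0,0,-30],"twist":[0,0,0],"grip":-1},{"translation":[0,0,-30],"twist":[0,0,0],"grip":-1},{"translation":[0,0,-25],"twist":[0,0,0],"grip":-1},{"translation":[0,0,-15],"twist":[0,0,0],"grip":-1},{"translation":[0,0,0],"twist":[0,0,-0.117],"grip":-1},{"translation":[0,0,0],"twist":[0,0,-0.117],"grip":-1}]'
python3 - <<'E'
from geo import *
b,e=snap("side","s4"); cv2.imwrite("pics/m4.png",cv2.resize(b[60:200,280:480],(800,560))[:,:,::-1])
E
python3 go.py 0.502 0.127 0.200 21.2
```

```text
t: 11.3
tool_pos: [0.4657, -0.3449, 0.2092]
orientation: [-3.08, -0.586, 0.01]
force: [-0.7, 0.3, -3.6]
opening: 0.0197
t 11.35 pos [ 0.4659 -0.3449  0.2095] shift now-axes [ 210.  -424.1   11.8] shift target-axes [ 204.3 -426.9    9.5] twist [-0.0075  0.0044  0.0133] zdir [-0.007  0.005 -1.   ] F [ 0.4  0.5 -2.3] Tq [-0.05  0.11  0.02] open 0.0197 q [-0.73  0.09  1.55 -0.    1.51  0.46]
```

View pics/m4.png

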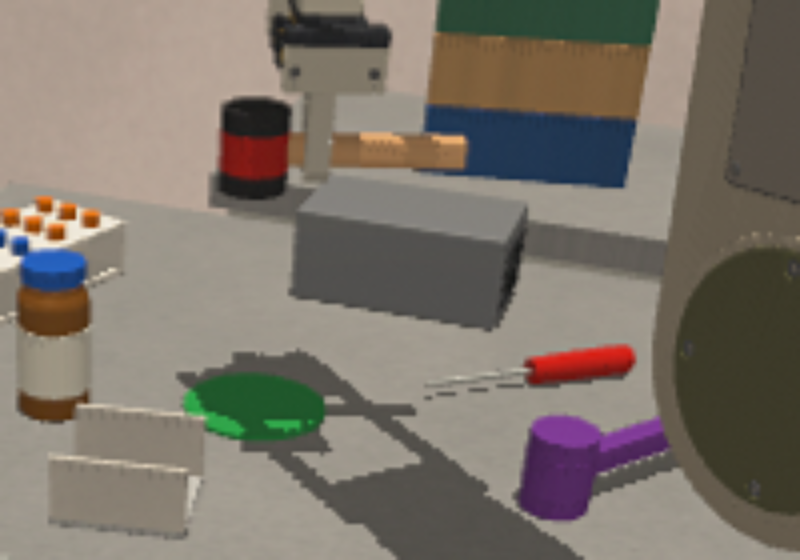

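Side view: the mallet is level and held firmly at the head end of the handle, and the mat below is empty. I'll carry it over to the right pin.

```bash
python3 -m pendant '[{"translation":[21,-42,0],"twist":[-0.007,0.004,0.013],"grip":-1},{"translation":[20,-42,0],"twist":[0,0,0],"grip":-1},{"translation":[20,-42,0],"twist":[0,0,0],"grip":-1},{"translation":[20,-42,0],"twist":[0,0,0],"grip":-1},{"translation":[20,-42,0],"twist":[0,0,0],"grip":-1},{"translation":[20,-42,0],"twist":[0,0,0],"grip":-1},{"translation":[20,-42,0],"twist":[0,0,0],"grip":-1},{"translation":[20,-42,0],"twist":[0,0,0],"grip":-1},{"translation":[20,-42,0],"twist":[0,0,0],"grip":-1},{"translation":[0,0,0],"twist":[0,0,0],"grip":-1}]'
python3 go.py 0.5017 0.1273 0.150 21.2
```

```text
t: 12.35
tool_pos: [0.4973, 0.0878, 0.2087]
orientation: [-3.093, -0.531, 0.009]
force: [0.8, -1.3, -4.0]
opening: 0.0195
t 12.35 pos [0.4973 0.0878 0.2087] shift now-axes [ 17.6 -35.5  58.8] shift target-axes [ 18.4 -35.3  58.7] twist [-0.0047  0.0048 -0.0298] zdir [-0.006  0.003 -1.   ] F [ 0.8 -1.3 -4. ] Tq [-0.04  0.17 -0.01] open 0.0195 q [ 0.07 -0.12  1.76  0.    1.51  1.3 ]
```

```bash
python3 -m pendant '[{"translation":[0,0,0],"twist":[-0.005,0.005,-0.03],"grip":-1},{"translation":[18,-35,0],"twist":[0,0,0],"grip":-1},{"translation":[0,0,20],"twist":[0,0,0],"grip":-1},{"translation":[0,0,20],"twist":[0,0,0],"grip":-1},{"translation":[0,0,10],"twist":[0,0,0],"grip":-1},{"translation":[0,0,5],"twist":[0,0,0],"grip":-1},{"translation":[0,0,0],"twist":[0,0,0],"grip":-1},{"translation":[0,0,0],"twist":[0,0,0],"grip":-1},{"translation":[0,0,0],"twist":[0,0,0],"grip":-1},{"translation":[0,0,0],"twist":[0,0,0],"grip":-1}]'
python3 go.py 0.5017 0.1273 0.14 21.2
```

```text
t: 13.35
tool_pos: [0.5021, 0.1222, 0.1546]
orientation: [3.086, 0.57, 0.004]
force: [0.0, 0.2, -2.5]
opening: 0.0196
t 13.35 pos [0.5021 0.1222 0.1546] shift now-axes [ 1.4 -5.  14.5] shift target-axes [ 1.5 -4.9 14.6] twist [ 0.0036 -0.0018 -0.0045] zdir [ 0.003 -0.003 -1.   ] F [ 0.   0.2 -2.5] Tq [-0.03  0.14  0.02] open 0.0196 q [ 0.14 -0.06  1.8  -0.    1.4   1.35]
```

```bash
python3 -m pendant '[{"translation":[1,-5,0],"twist":[0.003,-0.002,-0.004],"grip":-1},{"translation":[0,0,5],"twist":[0,0,0],"grip":-1},{"translation":[0,0,5],"twist":[0,0,0],"grip":-1},{"translation":[0,0,5],"twist":[0,0,0],"grip":-1},{"translation":[0,0,0],"twist":[0,0,0],"grip":-1},{"translation":[0,0,0],"twist":[0,0,0],"grip":-1},{"translation":[0,0,0],"twist":[0,0,0],"grip":-1},{"translation":[0,0,0],"twist":[0,0,0],"grip":-1},{"translation":[0,0,0],"twist":[0,0,0],"grip":-1},{"translation":[0,0,0],"twist":[0,0,0],"grip":-1}]'
python3 - <<'E'
from geo import *
b,e=snap("side","s5"); cv2.imwrite("pics/m5.png",cv2.resize(b[130:290,170:330],(600,600))[:,:,::-1])
P=cloud("side",e); H,S,V=masks(b)
m=((H<6)|(H>174))&(S>150)&(V>60); p=pick(m,(230,320,130,260)); q=P[p[:,1],p[:,0]]; q=q[(q[:,2]>.05)&(q[:,2]<.3)]; print("red band med",np.median(q,0).round(4),"z range",np.percentile(q[:,2],[3,97]).round(4))
E
python3 go.py 0.5017 0.1273 0.104 21.2
```

```text
t: 14.35
tool_pos: [0.5018, 0.128, 0.1393]
orientation: [3.087, 0.578, 0.002]
force: [-0.2, -0.6, -3.0]
opening: 0.0197
red band med [0.5302 0.1669 0.1601] z range [0.145  0.1746]
t 14.4 pos [0.5019 0.128  0.1393] shift now-axes [-0.4  0.5 35.3] shift target-axes [-0.4  0.6 35.3] twist [ 0.0008 -0.0014  0.0004] zdir [ 0.002 -0.    -1.   ] F [ 1.1 -0.8 -2.5] Tq [-0.01  0.16 -0.04] open 0.0194 q [ 0.15 -0.04  1.81 -0.    1.37  1.35]
```

View pics/m5.png

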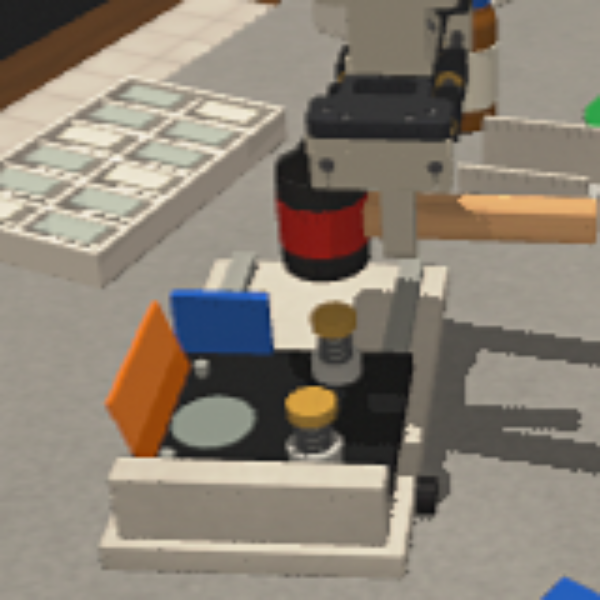

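The head's red band measures z = 0.160, and I expected 0.159. The picture shows the head centred above the right pin, clear of the blue plate. Striking now.

```bash
python3 -m pendant '[{"translation":[0,0,20],"twist":[0,0,0],"grip":-1},{"translation":[0,0,27],"twist":[0,0,0],"grip":-1},{"translation":[0,0,20],"twist":[0,0,0],"grip":-1},{"translation":[0,0,-20],"twist":[0,0,0],"grip":-1},{"translation":[0,0,-25],"twist":[0,0,0],"grip":-1},{"translation":[0,0,-20],"twist":[0,0,0],"grip":-1},{"translation":[0,0,0],"twist":[0,0,0],"grip":-1},{"translation":[0,0,0],"twist":[0,0,0],"grip":-1},{"translation":[0,0,0],"twist":[0,0,0],"grip":-1},{"translation":[0,0,0],"twist":[0,0,0],"grip":-1}]'
cat > pins.py <<'E'
import sys; from geo import *
b,e=snap("side",sys.argv[1]); P=cloud("side",e); H,S,V=masks(b)
br=(H>12)&(H<28)&(S>120)&(V>70)
k=np.zeros(br.shape,np.uint8);k[185:265,225:275]=br[185:265,225:275]
n,l,st,ce=cv2.connectedComponentsWithStats(k)
for i in range(1,n):
    if st[i,4]>20: q=P[l==i]; print("brass",st[i],np.median(q,0).round(4),"z hi",np.percentile(q[:,2],90).round(4))
m=((H<6)|(H>174))&(S>150)&(V>60); p=pick(m,(230,320,130,260)); q=P[p[:,1],p[:,0]]; q=q[(q[:,2]>.05)&(q[:,2]<.3)]; print("red",np.median(q,0).round(4),np.percentile(q[:,2],[3,97]).round(4))
E
python3 pins.py s6; python3 go.py 0.5017 0.1273 0.14 21.2
```

```text
t: 15.4
tool_pos: [0.5025, 0.1277, 0.1378]
orientation: [3.087, 0.578, 0.005]
force: [0.0, -0.3, -4.1]
opening: 0.0193
brass [268 185   3   7  21] [0.5117 0.1438 0.1626] z hi 0.1694
brass [254 218  12  10  91] [0.5393 0.1488 0.0677] z hi 0.0693
brass [246 233  14  11 132] [0.5102 0.2263 0.0878] z hi 0.0892
red [0.53   0.1666 0.1639] [0.1476 0.178 ]
t 15.45 pos [0.5023 0.1277 0.1377] shift now-axes [-0.7  0.2 -2.3] shift target-axes [-0.7  0.2 -2.3] twist [ 0.0015 -0.0026  0.0002] zdir [ 0.003 -0.    -1.   ] F [ 0.1 -0.1 -4.5] Tq [-0.1   0.12  0.03] open 0.0197 q [ 0.15 -0.04  1.81 -0.    1.37  1.35]
```

Right pin dropped 21 mm, with its head top now about 68 to 69 mm up, which is fully down. The mallet head seems to have pitched up slightly in the grip, so I'll measure the tilt.

```bash
cat > tilt.py <<'E'
import sys; from geo import *
for n in sys.argv[1:]:
    z=np.load(f"pics/{n}.npz"); b,e=z["a"],z["d"]; P=cloud("side",e); H,S,V=masks(b)
    m=(H>6)&(H<20)&(S>70)&(V>90)&(P[...,2]>.06)&(P[...,2]<.3)&(e>0)
    p=pick(m,(270,345,130,260)); q=P[p[:,1],p[:,0]]
    l=cv2.fitLine(q.astype(np.float32),cv2.DIST_HUBER,0,.01,.01).ravel(); l[:3]*=np.sign(l[0]); print(n,len(q),"dir",l[:3],"pitch up",np.arcsin(l[2]),"at",l[3:])
    m=((H<6)|(H>174))&(S>150)&(V>60); p=pick(m,(230,320,130,260)); print(cv2.minAreaRect(p.astype(np.float32)))
E
python3 tilt.py s5 s6
```

```text
s5 583 dir [0.948668   0.31566563 0.01960187] pitch up 0.01960313 at [0.44943076 0.1176973  0.16420187]
((255.7764129638672, 190.3575439453125), (15.724275588989258, 23.152040481567383), 87.51044464111328)
s6 598 dir [0.9295623  0.35777003 0.08896467] pitch up 0.08908244 at [0.43137923 0.11011013 0.15922558]
((256.1603698730469, 189.3113250732422), (23.021730422973633, 15.63740062713623), 2.4895527362823486)
```

```bash
python3 -m pendant '[{"translation":[0,-30,0],"twist":[0,0,0],"grip":-1},{"translation":[0,-30,0],"twist":[0,0,0],"grip":-1},{"translation":[0,-22,0],"twist":[0,0,0],"grip":-1},{"translation":[0,0,0],"twist":[0,-0.04,0],"grip":-1},{"translation":[0,0,0],"twist":[0,-0.04,0],"grip":-1},{"translation":[0,0,0],"twist":[0,0,0],"grip":-1},{"translation":[0,0,0],"twist":[0,0,0],"grip":-1},{"translation":[0,0,0],"twist":[0,0,0],"grip":-1},{"translation":[0,0,0],"twist":[0,0,0],"grip":-1},{"translation":[0,0,0],"twist":[0,0,0],"grip":-1}]'
python3 go.py 0.4716 0.2056 0.14 21.2; python3 pins.py s7; python3 tilt.py s7
```

```text
t: 16.45
tool_pos: [0.4679, 0.2052, 0.1307]
orientation: [3.069, 0.572, -0.133]
force: [0.4, 0.7, -3.8]
opening: 0.0197
t 16.45 pos [0.4679 0.2052 0.1307] shift now-axes [ 2.8  1.  -9.6] shift target-axes [ 3.6  1.  -9.3] twist [ 0.0008  0.0871 -0.0017] zdir [-0.081 -0.032 -0.996] F [ 0.4  0.7 -3.8] Tq [-0.05  0.    0.  ] open 0.0197 q [ 0.32  0.04  1.75 -0.01  1.44  1.52]
brass [264 210   3   8  22] [0.4799 0.2217 0.1523] z hi 0.1605
brass [246 233  14  11 127] [0.51   0.2261 0.0879] z hi 0.0894
red [0.4965 0.2447 0.1517] [0.1369 0.1667]
s7 731 dir [ 0.9203391   0.390085   -0.02845487] pitch up -0.028458713 at [0.40728658 0.19108611 0.15924841]
((251.37643432617188, 217.3424530029297), (25.454214096069336, 15.593963623046875), 2.4895529747009277)
```

```bash
python3 -m pendant '[{"translation":[3,0,0],"twist":[0,0.01,0],"grip":-1},{"translation":[0,0,0],"twist":[0,0,0],"grip":-1},{"translation":[2,0,20],"twist":[0,0,0],"grip":-1},{"translation":[2,0,24],"twist":[0,0,0],"grip":-1},{"translation":[1,0,13],"twist":[0,0,0],"grip":-1},{"translation":[-2,0,-20],"twist":[0,0,0],"grip":-1},{"translation":[-2,0,-25],"twist":[0,0,0],"grip":-1},{"translation":[-2,0,-25],"twist":[0,0,0],"grip":-1},{"translation":[-2,0,-20],"twist":[0,0,0],"grip":-1},{"translation":[0,0,0],"twist":[0,0,0],"grip":-1}]'
python3 go.py 0.4716 0.2056 0.14 21.2; python3 pins.py s8; python3 tilt.py s8
```

```text
t: 17.5
tool_pos: [0.4713, 0.2061, 0.167]
orientation: [3.073, 0.571, -0.112]
force: [1.1, -0.3, -3.7]
opening: 0.0195
t 17.5 pos [0.4713 0.2061 0.167 ] shift now-axes [ 2.1  0.6 27. ] shift target-axes [ 0.1  0.6 27. ] twist [ 0.001   0.0728 -0.0023] zdir [-0.067 -0.027 -0.997] F [ 1.1 -0.3 -3.7] Tq [-0.04 -0.02  0.05] open 0.0195 q [ 0.32  0.    1.72 -0.    1.49  1.52]
brass [262 192   3  10  22] [0.4824 0.2222 0.1905] z hi 0.2
brass [254 219  11   9  87] [0.5384 0.1493 0.068 ] z hi 0.0694
brass [247 241  13  11 121] [0.5092 0.2271 0.0683] z hi 0.0696
red [0.4984 0.245  0.191 ] [0.1758 0.205 ]
s8 759 dir [0.9258606  0.37775755 0.00902405] pitch up 0.009024173 at [0.40629897 0.1914111  0.19377725]
((249.0, 199.5), (17.0, 26.0), 90.0)
```

```bash
python3 -c "
import cv2
b=cv2.imread('pics/s8.png'); cv2.imwrite('pics/m8.png',cv2.resize(b[180:290,210:310],(727,800),interpolation=cv2.INTER_CUBIC)[:590])"
```

```text
(no output)
```

View pics/m8.png

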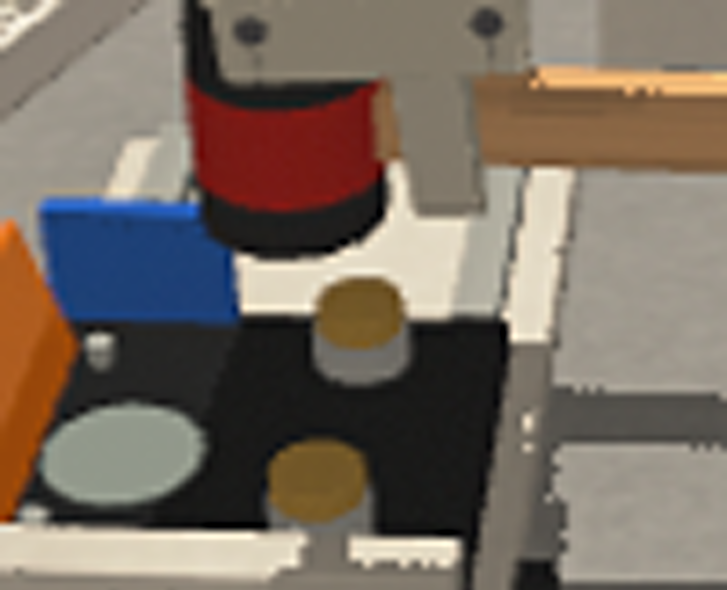

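Both brass heads now sit on their collars with no spring visible, at about 68 mm. I'll return the mallet to the mat.

```bash
python3 -m pendant '[{"translation":[0,0,-15],"twist":[0,0,0.117],"grip":-1},{"translation":[0,0,-15],"twist":[0,0,0.117],"grip":-1},{"translation":[-9,42,0],"twist":[0,0,0],"grip":-1},{"translation":[-9,42,0],"twist":[0,0,0],"grip":-1},{"translation":[-9,42,0],"twist":[0,0,0],"grip":-1},{"translation":[-9,42,0],"twist":[0,0,0],"grip":-1},{"translation":[-9,42,0],"twist":[0,0,0],"grip":-1},{"translation":[-9,42,0],"twist":[0,0,0],"grip":-1},{"translation":[-9,42,0],"twist":[0,0,0],"grip":-1},{"translation":[-9,42,0],"twist":[0,0,0],"grip":-1}]'
python3 go.py 0.459 -0.361 0.16 7.8
```

```text
t: 18.55
tool_pos: [0.436, -0.1421, 0.1907]
orientation: [3.11, 0.208, -0.14]
force: [0.4, -0.3, -3.7]
opening: 0.0193
t 18.55 pos [ 0.436  -0.1421  0.1907] shift now-axes [ -3.4 219.5  34.5] shift target-axes [ -7.  220.   30.7] twist [ 0.0151  0.0909 -0.0028] zdir [-0.088 -0.027 -0.996] F [ 0.4 -0.3 -3.7] Tq [ 0.01 -0.03  0.05] open 0.0193 q [-0.38 -0.16  1.83 -0.06  1.54  1.06]
```

```bash
python3 -m pendant '[{"translation":[-1,44,0],"twist":[0.015,0.015,-0.003],"grip":-1},{"translation":[-1,44,0],"twist":[0,0,0],"grip":-1},{"translation":[-1,44,0],"twist":[0,0,0],"grip":-1},{"translation":[-1,44,0],"twist":[0,0,0],"grip":-1},{"translation":[-1,40,0],"twist":[0,0,0],"grip":-1},{"translation":[0,0,0],"twist":[0,0,0],"grip":-1},{"translation":[0,0,20],"twist":[0,0,0],"grip":-1},{"translation":[0,0,20],"twist":[0,0,0],"grip":-1},{"translation":[0,0,20],"twist":[0,0,0],"grip":-1},{"translation":[0,0,0],"twist":[0,0,0],"grip":-1}]'
python3 - <<'E'
from h import *
snap("side","s9")
from geo import *
z=np.load("pics/s9.npz");P=cloud("side",z["d"]);H,S,V=masks(z["a"])
m=((H<6)|(H>174))&(S>150)&(V>40)&(P[...,2]>.05)&(P[...,2]<.3); p=pick(m,(300,400,60,180)); q=P[p[:,1],p[:,0]]; print("red",np.median(q,0).round(4),np.percentile(q[:,2],[3,97]).round(4))
m=(H>6)&(H<20)&(S>70)&(V>90)&(P[...,2]>.06)&(P[...,2]<.3); p=pick(m,(320,430,60,180)); q=P[p[:,1],p[:,0]]
l=cv2.fitLine(q.astype(np.float32),cv2.DIST_HUBER,0,.01,.01).ravel(); l[:3]*=np.sign(l[0]); print(len(q),l)
E
python3 go.py 0.459 -0.361 0.0135 7.8
```

```text
t: 19.55
tool_pos: [0.4455, -0.3679, 0.1088]
orientation: [-3.122, -0.2, 0.143]
force: [-1.0, 0.5, -4.9]
opening: 0.0195
red [ 0.481  -0.3387  0.1322] [0.1167 0.146 ]
753 [ 0.9807745   0.19386774  0.02228339  0.4299758  -1.0562034   0.12375963]
t 19.6 pos [ 0.4463 -0.3684  0.1105] shift now-axes [22.2 -4.3 95.5] shift target-axes [13.6 -5.6 97. ] twist [-0.0145  0.0891 -0.0078] zdir [-0.09   0.003 -0.996] F [ 0.5 -0.3 -2.6] Tq [0.   0.1  0.01] open 0.0196 q [-0.74  0.22  1.59 -0.06  1.4   0.71]
```

```bash
python3 -m pendant '[{"translation":[13,-5,0],"twist":[-0.014,0.02,-0.008],"grip":-1},{"translation":[1,0,15],"twist":[0,0,0],"grip":-1},{"translation":[1,0,20],"twist":[0,0,0],"grip":-1},{"translation":[1,0,20],"twist":[0,0,0],"grip":-1},{"translation":[1,0,15],"twist":[0,0,0],"grip":-1},{"translation":[1,0,8],"twist":[0,0,0],"grip":-1},{"translation":[0,0,0],"twist":[0,0,0],"grip":-1},{"translation":[0,0,0],"twist":[0,0,0],"grip":-1},{"translation":[0,0,0],"twist":[0,0,0],"grip":-1},{"translation":[0,0,0],"twist":[0,0,0],"grip":-1}]'
python3 go.py 0.459 -0.361 0.0145 7.8
python3 - <<'E'
from geo import *
a,e=snap("side","s10"); P=cloud("side",e);H,S,V=masks(a)
m=((H<6)|(H>174))&(S>150)&(V>40)&(P[...,2]>.02)&(P[...,2]<.3); p=pick(m,(300,400,100,200)); q=P[p[:,1],p[:,0]]; print("red",np.median(q,0).round(4),np.percentile(q[:,2],[3,97]).round(4))
cv2.imwrite("pics/m10.png",cv2.resize(a[100:190,300:420],(800,600),interpolation=cv2.INTER_CUBIC)[:,:,::-1])
E
```

```text
t: 20.6
tool_pos: [0.4654, -0.3624, 0.0331]
orientation: [3.119, 0.22, -0.09]
force: [-0.0, 0.1, -3.2]
opening: 0.0197
t 20.6 pos [ 0.4654 -0.3624  0.0331] shift now-axes [-5.  -2.5 18.9] shift target-axes [-6.1 -2.3 18.6] twist [0.0095 0.0585 0.0049] zdir [-0.057 -0.018 -0.998] F [-0.   0.1 -3.2] Tq [-0.01  0.08 -0.03] open 0.0197 q [-0.72  0.3   1.65 -0.05  1.23  0.73]
red [ 0.4988 -0.3322  0.0577] [0.0426 0.0716]
```

View pics/m10.png

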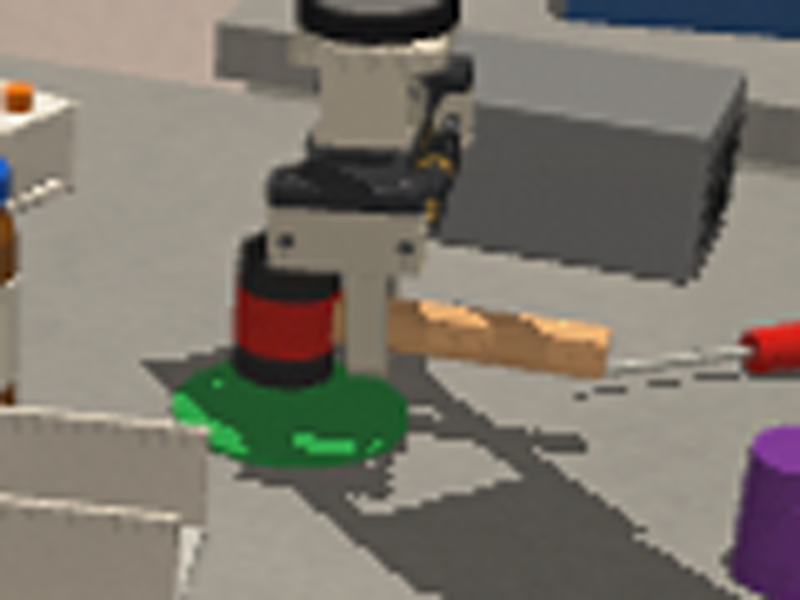

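The head is about 20 mm above the mat, level, at (0.506, -0.357), which is 4 mm from the mat centre. Lowering it gently.

```bash
python3 -m pendant '[{"translation":[-2,0,7],"twist":[0,0,0],"grip":-1},{"translation":[0,0,5],"twist":[0,0,0],"grip":-1},{"translation":[0,0,4],"twist":[0,0,0],"grip":-1},{"translation":[0,0,3],"twist":[0,0,0],"grip":-1},{"translation":[0,0,2],"twist":[0,0,0],"grip":-1},{"translation":[0,0,0],"twist":[0,0,0],"grip":-1},{"translation":[0,0,0],"twist":[0,0,0],"grip":-1},{"translation":[0,0,0],"twist":[0,0,0],"grip":-1},{"translation":[0,0,0],"twist":[0,0,0],"grip":-1},{"translation":[0,0,0],"twist":[0,0,0],"grip":-1}]'
python3 go.py 0.459 -0.361 0.0145 7.8
```

```text
t: 21.65
tool_pos: [0.4631, -0.3647, 0.0141]
orientation: [3.117, 0.219, -0.087]
force: [0.0, 1.1, -0.7]
opening: 0.0194
t 21.65 pos [ 0.4631 -0.3647  0.0141] shift now-axes [-3.6 -4.3 -0.3] shift target-axes [-3.6 -4.3 -0.4] twist [0.0123 0.0564 0.0044] zdir [-0.054 -0.02  -0.998] F [ 0.   1.1 -0.7] Tq [0.13 0.18 0.01] open 0.0194 q [-0.72  0.32  1.66 -0.05  1.19  0.73]
```

The vertical force has gone from -3.3 to -0.7 N, so the mat is carrying the mallet. Seat it 1 mm more, then open.

```bash
python3 -m pendant '[{"translation":[0,0,1],"twist":[0,0,0],"grip":-1},{"translation":[0,0,0],"twist":[0,0,0],"grip":-0.3},{"translation":[0,0,0],"twist":[0,0,0],"grip":0},{"translation":[0,0,0],"twist":[0,0,0],"grip":0.5},{"translation":[0,0,0],"twist":[0,0,0],"grip":1},{"translation":[0,0,0],"twist":[0,0,0],"grip":1},{"translation":[0,0,0],"twist":[0,0,0],"grip":1},{"translation":[0,0,0],"twist":[0,0,0],"grip":1},{"translation":[0,0,0],"twist":[0,0,0],"grip":1},{"translation":[0,0,0],"twist":[0,0,0],"grip":1}]'
python3 go.py 0.459 -0.361 0.0145 7.8
```

```text
t: 22.65
tool_pos: [0.4643, -0.3658, 0.0147]
orientation: [3.114, 0.219, -0.083]
force: [-0.5, -0.2, -0.5]
opening: 0.087
t 22.65 pos [ 0.4643 -0.3658  0.0147] shift now-axes [-4.6 -5.5  0.4] shift target-axes [-4.6 -5.5  0.2] twist [0.0147 0.0544 0.0044] zdir [-0.052 -0.022 -0.998] F [-0.5 -0.2 -0.5] Tq [ 0.01 -0.03  0.03] open 0.087 q [-0.72  0.32  1.66 -0.05  1.19  0.73]
```

```bash
python3 -m pendant '[{"translation":[-1,0,-10],"twist":[0,0,0],"grip":1},{"translation":[-1,0,-25],"twist":[0,0,0],"grip":1},{"translation":[-2,0,-35],"twist":[0,0,0],"grip":1},{"translation":[-2,0,-40],"twist":[0,0,0],"grip":1},{"translation":[-2,0,-40],"twist":[0,0,0],"grip":1},{"translation":[-40,0,-20],"twist":[0,0,0],"grip":1},{"translation":[-40,0,0],"twist":[0,0,0],"grip":1},{"translation":[-30,0,0],"twist":[0,0,0],"grip":1},{"translation":[0,0,0],"twist":[0,0,0],"grip":1},{"translation":[0,0,0],"twist":[0,0,0],"grip":1}]'
python3 pins.py s11 | grep brass
python3 - <<'E'
from geo import *
z=np.load("pics/s11.npz"); b=z["a"]; P=cloud("side",z["d"]);H,S,V=masks(b)
m=((H<6)|(H>174))&(S>150)&(V>40)&(P[...,2]>.0)&(P[...,2]<.3); p=pick(m,(300,400,100,200)); q=P[p[:,1],p[:,0]]; print("red",np.median(q,0).round(4),np.percentile(q[:,2],[3,97]).round(4))
a,d=snap("top","t11"); H,S,V=masks(a)
h=pick(V<60,(415,450,170,210)); q=onz("top",h,0.069)[:,:2]; print("head",cv2.minEnclosingCircle(q.astype(np.float32)),q.mean(0),"depth z",np.median(cloud("top",d)[h[:,1],h[:,0],2]))
g=pick((H>45)&(H<75)&(S>120),(405,460,170,225)); hull=cv2.convexHull(onz("top",g,0.005)[:,:2].astype(np.float32)); print("mat",cv2.minEnclosingCircle(hull))
i=np.hstack([cv2.resize(a[110:260,215:465],(500,300)),cv2.resize(b[120:270,190:390],(300,300))]);cv2.imwrite("pics/m11.png",i[:,:,::-1])
print(robot.read_state()["t"],robot.read_state()["tool_pos"])
E
```

```text
t: 23.65
tool_pos: [0.3534, -0.3791, 0.2059]
orientation: [3.109, 0.221, -0.079]
force: [-0.1, 1.1, -0.4]
opening: 0.0929
brass [254 218  11  10  93] [0.5395 0.1476 0.0679] z hi 0.0694
brass [247 240  14  12 129] [0.5103 0.2254 0.068 ] z hi 0.0695
red [ 0.4982 -0.3352  0.0379] [0.024  0.0524]
head ((0.5062517523765564, -0.35467568039894104), 0.027258096262812614) [ 0.50531545 -0.35518768] depth z 0.06817241063021906
mat ((0.5025758147239685, -0.35493794083595276), 0.05940944701433182)
23.75 [ 0.35399989 -0.3788303   0.20535818]Traceback (most recent call last):
  File "pins.py", line 8, in <module>
    m=((H<6)|(H>174))&(S>150)&(V>60); p=pick(m,(230,320,130,260)); q=P[p[:,1],p[:,0]]; q=q[(q[:,2]>.05)&(q[:,2]<.3)]; print("red",np.median(q,0).round(4),np.percentile(q[:,2],[3,97]).round(4))
                                        ~~~~^^^^^^^^^^^^^^^^^^^^^
  File "geo.py", line 6, in pick
    n,l,st,ce=cv2.connectedComponentsWithStats(k); i=1+st[1:,4].argmax(); v,u=np.where(l==i); return np.c_[u,v]
                                                       ~~~~~~~~~~~~~~~^^
ValueError: attempt to get argmax of an empty sequence
```

View pics/m11.png

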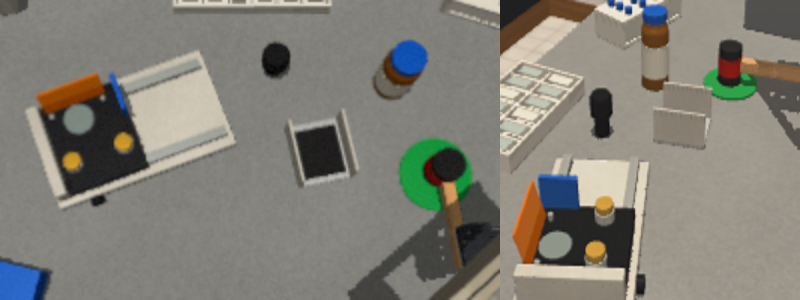

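The final view shows the mallet standing on the mat 4 mm off centre, both pins at 68 mm, the stage at the stop and the bystanders where they were. Handing in.

```bash
python3 -c "
from plant import robot; print(robot.close_job())"
```

```text
the job is handed in; nothing more can be done
None
```

I carried out all the steps and handed the job in at about 23.8 s of the 61 s allowed; the robot reports no verdict.

**What I did:** I pushed the stage home by the blue plate until it stopped at about 23 N. I gripped the mallet by its handle and knocked down the right pin, then the left, with one blow of about 0.25 m/s each. I then stood the mallet back on the mat, let go and moved the arm away.

**Last checks:**
- **Pins:** both head tops measure about 68 mm above the table (fully down), and the earlier close view showed them sitting on their collars.
- **Stage:** there is no visible gap at the stop, and the last 15 mm of commanded push moved nothing.
- **Mallet:** it stands upright, with its head about 4 mm from the mat centre (34 mm allowed) and about 38 mm above the table.
- **Bystanders:** they look unmoved in the final pictures; I did not measure them.

**What disagreed or failed:**
- **Stage travel:** the side and top cameras gave 84 mm and 79 mm. I relied on the hard stop and the missing gap to call it home.
- **Mallet tilt:** the mallet pitched about 0.07–0.1 rad in the grip on the first blow. I corrected for this before the second blow.
- **Tilt on set-down:** one handle-tilt reading on the way down was spoiled by background pixels, so I ignored it.
- **Script error:** the last check script stopped with an error after printing the pin heights. Another script measured the mallet instead.

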